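Set out the stirring station

ROBOT

A 6-joint arm with a two-finger parallel gripper is mounted at the origin on the work surface. World frame = base frame: x ahead of the robot, y to its left, z up, the work surface at z = 0. Lengths are in m, angles in rad, forces in N, time in s.
With the tool pointing down it reaches from about 0.3 to 0.95 m from the base axis. Payload 3.1 kg.
Tool frame: the origin (TCP) lies at the very end of the fingers, on their centre line; the grasp point (between the pads) lies 19 mm behind it; z points along the fingers, y is the direction in which the jaws open and shut (so a half turn about z gives the same grasp; the last joint's range is limited). The gripper opens to 85 mm and grips with 20 to 120 N. Pads are 22 mm wide; open, the fingers measure 114 mm over their backs; the gripper's body (76 mm by 85 mm) begins 54 mm behind the grasp point. The pads swing forward as they close: fully open they stand 13 mm farther back than shut.
Start: joints at [1.114, 0.308, 1.634, -0, 1.2, -0.07], TCP at [0.236, 0.579, 0.231] pointing down, gripper open.
Joint ranges: [-3.06, 3.06], [-0.79, 1.96], [0.05, 2.63], [-1.19, 4.34], [0.05, 2.64], [-2.94, 2.94]. Speed limits (rad/s): [2.79, 2.79, 3.14, 3.14, 3.14, 3.14].

INTERFACE

Orientations are given as a unit quaternion [w, x, y, z].
In Python, from plant import get_state, camera, camera_params, finish_job gives the robot as it stands.
- The arm moves only by the shell command python3 -m crank 'ROWS' [OPENING] [FORCE]. ROWS is JSON, a list that holds one entry, the list of rows, each a list of 4 numbers: the shift along the world's x, y, z in m, then the turn about the world's z in degrees. In form: [[[x, y, z, yaw], ...]]. A call has 1 to 12 rows; each row shifts and turns the commanded pose from where the row before left it; what a row does not reach is not made up. A row lasts 1/12 s, in which the tool goes at most 41.7 mm and 7.16 degrees, less where a joint would pass 70% of its speed; a pose out of reach is approached as far as the arm can. A call with a gripper value outside its range is refused whole. OPENING is the closure, from 0 (fully open) to 1 (shut), set as the call begins (- or left out, the last holds). The fingers move at their own pace and stop on an object; FORCE is the grip in N (left out, the last holds). Time passes only in rows, so rows that do not move let the fingers close. It gives the time, the measured TCP pose, the force and the opening at its end, in the units of the state.
- get_state(): the state, without advancing time (a new reading comes with each control period).
- camera(name): name is "scene" or "top"; returns the picture (400x640x3 uint8, red, green, blue); there is no depth.
- camera_params(name): a dict with "mtx" (3x3 intrinsics, pixels), "cam_to_world" (4x4, takes a point from camera to world coordinates). Camera axes: x right, y down, z forward; pixel columns grow to the right and rows downward; lengths in m; the calibration is good to about 2 mm. A picture is of the moment at which its call begins. camera_params takes no time and is no camera call.
- finish_job(): hands the job in, once; it reports no verdict.
The state is a dict: "time_s": time; "joints": joint angles; "qd": joint speeds; "joint_torque": joint torques, N m; "eef_pos": TCP position; "tcp_rot": TCP orientation; "ft_force": force on the tool from outside, world axes, zero at the start; "wrist_torque": the same for the moment, N m; "width": opening from 0.0 (shut) to 1.0 (fully open).
Only numpy, scipy, OpenCV 4.12 (cv2) and the standard library are available. Lean on these libraries where they do the work, as an engineer would, in place of code of your own. Each camera call takes 0.05 s, during which the arm holds its last target. There are 200 camera calls.

TASK

Set out the stirring station: stand the steel beaker inside the black circle on the blue stirrer and lay the white cover on top of it so that it covers the whole mouth, stand the blue-capped bottle on the pad between the stirrer and the black balance, and stand the green-capped bottle on the pad behind the stirrer (on its far side as seen from the robot). Both bottles must stand upright and wholly on their pads; leave the red-capped bottle where it is.

Things in the scene. Friction and masses are not known exactly. Their poses are not given: they have to be found in the camera images.
- beaker: stainless steel beaker, open at the top, upright, loose, about 140 g: straight round wall 60 mm across outside, 3 mm thick, 75 mm high. Origin: centre of its underside; z up.
- cover: flat round white plastic cover, loose, about 60 g, lying knob up: disc 80 mm across and 5 mm thick, flat beneath, with an upright round black knob 18 mm across on its centre from 5 to 40 mm above the underside. Origin: centre of the disc's underside; z up the knob.
- bottle_blue: amber glass bottle with a blue screw cap and a blank white label, standing upright, loose, about 110 g: body 36 mm across up to 58 mm, shoulder and neck to 72 mm, cap 32 mm across from 72 to 97 mm (its top). Origin: centre of its underside; z up the bottle. It goes on the pad between stirrer and balance.
- bottle_green: amber glass bottle with a green screw cap and a blank white label, standing upright, loose, about 110 g: body 36 mm across up to 58 mm, shoulder and neck to 72 mm, cap 32 mm across from 72 to 97 mm (its top). Origin: centre of its underside; z up the bottle. It goes on the pad behind the stirrer.
- bottle_red: amber glass bottle with a red screw cap and a blank white label, standing upright, loose, about 110 g: body 36 mm across up to 58 mm, shoulder and neck to 72 mm, cap 32 mm across from 72 to 97 mm (its top). Origin: centre of its underside; z up the bottle. Not part of the job: leave it where it is.
- stirrer: blue box-shaped laboratory stirrer, fixed, 120 x 120 mm, with a flat round white plate 108 mm across whose top is 55 mm above the bench; a thin black circle 90 mm across is marked round its centre. Its knob and dark display face roughly to the robot. It stands to the robot's left or right of the balance. Origin: under the centre of the plate, on the bench; x points away from the robot (give or take 0.2 rad), z up.
- balance: black laboratory balance, fixed, 120 x 120 mm, with a round steel pan 96 mm across, top 46 mm above the bench. Only a landmark; nothing goes on it. Origin: under its centre, on the bench; z up.
- pad_mid: round black rubber pad with a narrow yellow edge, fixed, 70 mm across, 4 mm thick, lying between stirrer and balance. Origin: centre of its underside, on the bench; z up.
- pad_back: round black rubber pad with a narrow yellow edge, fixed, 70 mm across, 4 mm thick, lying just behind the stirrer (farther from the robot), its centre 110 to 125 mm from the stirrer's. Origin: centre of its underside, on the bench; z up.
Mind the look-alikes: they are no part of the job. Leave any purple look-alike of the bottle_green alone.

How it is judged:
By the outcome, as a careful person would: the job done as asked, in the order asked, and still so for the second after the job is handed in, with the robot touching nothing.
It also fails if it takes over 109 s, if anything falls off the work surface, if the arm or the gripper's body presses on something with over 40 N, if the wrist force passes 120 N, or if a joint passes its speed limit or range.

## Working session

There is one attempt and no reset: what is moved stays moved. The work goes in short steps, Python scripts to look and compute and a shell command to move; the robot and the scene stay as the last step left them, time stands still between calls to the robot, and variables do not carry over. Pictures are saved under pics/ and viewed, about 12 in all and at most 16, crops included, and the job is handed in when it is done.

```bash
ls; mkdir -p pics; python3 - <<'E'
from plant import *
import cv2
s=get_state();print(s)
for n in("scene","top"):
    p=camera_params(n);print(n,p)
    cv2.imwrite(f"pics/{n}0.png",camera(n)[:,:,::-1])
E
```

```text
pics
{'time_s': 0.0, 'joints': array([ 1.11428851e+00,  3.08980898e-01,  1.63521969e+00,  1.72596809e-05,
        1.19969134e+00, -6.97031450e-02]), 'qd': array([ 0.00099462, -0.00094981, -0.00058693,  0.0027026 , -0.000446  ,
        0.00044562]), 'joint_torque': array([-1.08743057e-03, -4.15241504e+01, -2.76669770e+01, -1.16364308e-04,
        1.01397987e-02,  2.45859972e-06]), 'eef_pos': array([0.23542335, 0.57806512, 0.2300463 ]), 'tcp_rot': array([-3.06760466e-04,  1.92201856e-01,  9.81354739e-01, -1.10798473e-03]), 'ft_force': array([ 0.0738687 , -1.328674  ,  0.11496193]), 'wrist_torque': array([ 0.05692653, -0.03561368, -0.0193567 ]), 'width': 1.0011821860895396}
scene {'mtx': array([[364.67790088,   0.        , 317.12804421],
       [  0.        , 364.67790088, 196.61307255],
       [  0.        ,   0.        ,   1.        ]]), 'cam_to_world': array([[-0.49761391,  0.57867666, -0.64615301,  1.20082339],
       [ 0.86737488,  0.33748296, -0.36574044,  0.35783599],
       [ 0.00642018, -0.74245442, -0.66986582,  0.73818389],
       [ 0.        ,  0.        ,  0.        ,  1.        ]])}
top {'mtx': array([[371.95049254,   0.        , 313.21985179],
       [  0.        , 371.95049254, 199.89367263],
       [  0.        ,   0.        ,   1.        ]]), 'cam_to_world': array([[-1.71378581e-02, -9.91640014e-01,  1.27892047e-01,
         4.01562685e-01],
       [-9.99852918e-01,  1.69125444e-02, -2.84757083e-03,
        -3.54668686e-02],
       [ 6.60785256e-04, -1.27922038e-01, -9.91784007e-01,
         1.08683058e+00],
       [ 0.00000000e+00,  0.00000000e+00,  0.00000000e+00,
         1.00000000e+00]])}
```

View pics/scene0.png

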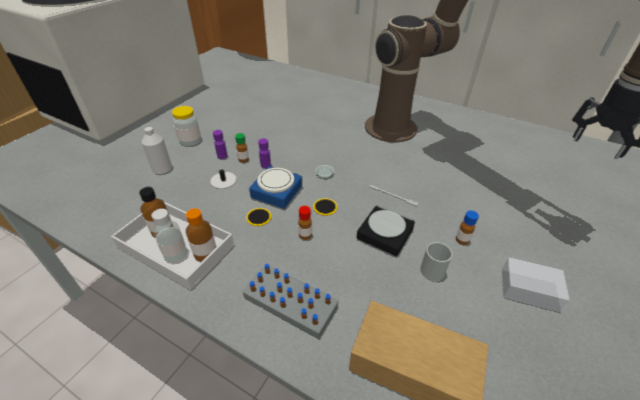

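View pics/top0.png

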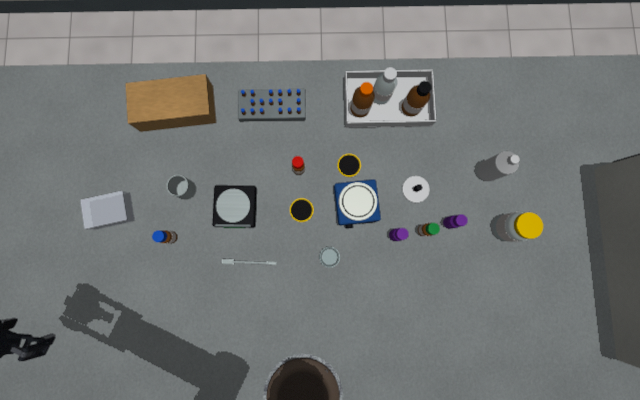

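The two views agree. Green cap is at top (430,229), between two purple look-alikes at (400,234) and (456,220). The blue cap is at (160,237), the beaker at (178,186) and the cover at (416,189). The stirrer is at (358,202), the mid pad at (302,210), the back pad at (349,165) and the red cap at (298,163). Next I'll measure these.

```bash
cat > h.py <<'E'
import numpy as np, cv2
from plant import *
def ray(n,uv,z):
    p=camera_params(n);T=p["cam_to_world"]
    d=T[:3,:3]@np.linalg.solve(p["mtx"],[uv[0],uv[1],1]);o=T[:3,3]
    return (o+d*(z-o[2])/d[2])[:2]
def proj(n,X):
    p=camera_params(n);T=p["cam_to_world"]
    c=p["mtx"]@(T[:3,:3].T@(np.array(X)-T[:3,3]));return c[:2]/c[2]
def blobs(n,im,lo,hi,box,amin=12,hull=True):
    x0,y0,x1,y1=box
    m=cv2.inRange(cv2.cvtColor(im,cv2.COLOR_RGB2HSV)[y0:y1,x0:x1],lo,hi)
    cs,_=cv2.findContours(cv2.resize(m,None,fx=4,fy=4,interpolation=cv2.INTER_CUBIC)//128*255,cv2.RETR_EXTERNAL,cv2.CHAIN_APPROX_NONE)
    out=[]
    for c in cs:
        M=cv2.moments(cv2.convexHull(c) if hull else c)
        if M["m00"]/16>=amin:
            out.append((M["m10"]/M["m00"]/4-.375+x0,M["m01"]/M["m00"]/4-.375+y0,M["m00"]/16))
    return sorted(out,key=lambda b:-b[2])
E
cat > m.py <<'E'
from h import *
I={n:camera(n) for n in("scene","top")}
C=dict(blue=((108,150,60),(125,255,255),.0845,(450,200,490,245),(145,220,185,250)),
green=((50,120,40),(80,255,255),.0845,(225,125,255,165),(415,215,445,245)),
red=((0,200,100),(4,255,255),.0845,(290,195,320,240),(285,150,310,180)),
purple=((130,100,40),(155,255,255),.05,(200,120,280,175),(385,205,475,245)),
padmid=((20,120,80),(35,255,255),.004,(305,190,345,222),(285,192,320,228)),
padback=((20,120,80),(35,255,255),.004,(240,200,278,232),(333,147,366,180)),
plate=((0,0,185),(180,60,255),.055,(245,160,305,205),(335,182,382,225)),
cover=((0,0,185),(180,60,255),.005,(205,165,240,192),(398,172,434,206)))
for k,(lo,hi,z,b1,b2) in C.items():
    for n,b in(("scene",b1),("top",b2)):
        for u,v,a in blobs(n,I[n],lo,hi,b)[:3 if k=="purple" else 1]:
            print(k,n,round(u,1),round(v,1),int(a),ray(n,(u,v),z).round(4))
a=cv2.resize(I["top"][140:260,60:240],None,fx=4,fy=4,interpolation=cv2.INTER_CUBIC)
b=cv2.resize(I["top"][150:250,380:480],None,fx=6,fy=6,interpolation=cv2.INTER_CUBIC)
c=cv2.resize(I["scene"][115:195,190:300],None,fx=6,fy=6,interpolation=cv2.INTER_CUBIC)
d=cv2.resize(I["top"][165:205,160:200],None,fx=12,fy=12,interpolation=cv2.INTER_CUBIC)
cv2.imwrite("pics/c1.png",c[:,:,::-1]); cv2.imwrite("pics/d1.png",d[:,:,::-1])
E
python3 m.py
```

```text
blue scene 470.0 218.2 129 [0.4467 0.3743]
blue top 159.0 236.0 131 [0.4403 0.3771]
green scene 240.0 138.2 81 [ 0.4508 -0.3563]
green top 432.3 228.4 124 [ 0.4481 -0.3574]
red scene 304.2 212.4 127 [0.6392 0.0025]
red top 297.3 162.0 95 [0.6368 0.0038]
purple scene 219.5 144.0 271 [ 0.4739 -0.4304]
purple scene 263.9 152.8 267 [ 0.4398 -0.2726]
purple top 454.8 221.0 253 [ 0.469  -0.4324]
purple top 398.2 234.1 199 [ 0.4355 -0.2728]
padmid scene 324.8 206.5 338 [ 0.5187 -0.0023]
padmid top 301.3 209.6 462 [ 0.5131 -0.0033]
padback scene 258.2 216.5 364 [ 0.6494 -0.1453]
padback top 348.7 164.7 448 [ 0.6449 -0.1458]
plate scene 275.2 178.8 645 [ 0.5361 -0.1612]
plate top 357.8 201.0 1103 [ 0.5295 -0.1629]
cover scene 223.0 179.6 299 [ 0.5737 -0.3391]
cover top 415.6 188.8 519 [ 0.5689 -0.3405]
```

View pics/c1.png

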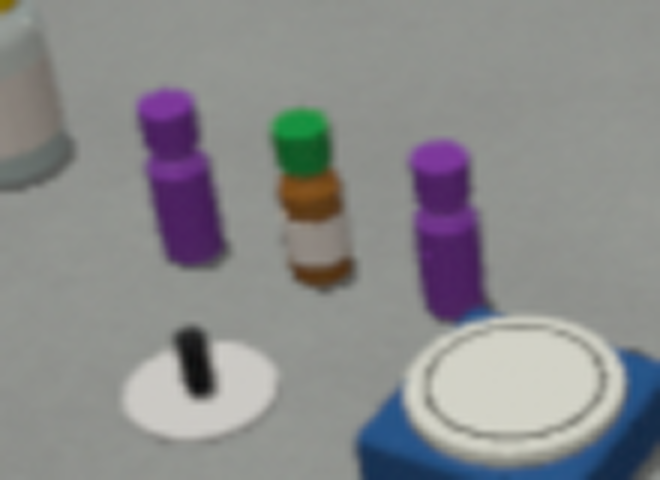

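View pics/d1.png

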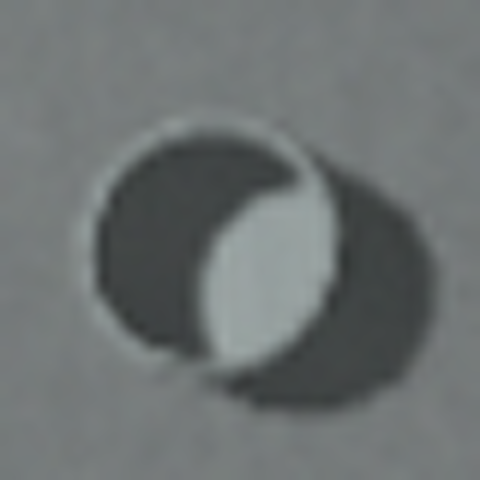

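Crops: the amber bottle with the green cap is in the middle, at scene (240,138), and both neighbours are entirely purple, so the middle one is the target. The beaker's rim circle is centred at about top (177,184.7). I'll compute its position and start moving.

```bash
python3 - <<'E'
from h import *
print(ray("top",(177.0,184.8),.075),ray("scene",(436.5,262),.0375), ray("top",(234,206),.046),get_state()["eef_pos"])
E
python3 -m crank '[[[0.035,-0.025,0,0],[0.035,-0.022,0,0],[0.035,-0.022,0,0],[0.035,-0.022,0,0],[0.035,-0.022,0,0],[0.035,-0.022,0,0],[0.035,-0.022,0,0],[0.035,-0.022,0,0],[0.035,-0.022,-0.01,0],[0.0,-0.022,-0.01,0],[0,0,0,0],[0,0,0,0]]]' 0 40
```

```text
[0.58038931 0.33636195] [0.58378211 0.33919468] [0.52225241 0.18482318] [0.23558792 0.57834812 0.23046596]
time_s: 1.2
eef_pos: [0.5486, 0.3554, 0.2099]
tcp_rot: [-0.001, 0.194, 0.981, -0.001]
ft_force: [-0.5, -0.2, 0.1]
width: 0.999
```

```bash
python3 -m crank '[[[0.033,-0.017,0,0],[0,0,-0.04,0],[0,0,-0.03,0],[0,0,0,0],[0,0,0,0]]]'
python3 - <<'E'
from h import *
s=camera("scene")[150:310,340:560]; 
cv2.imwrite("pics/e.png",cv2.resize(s,None,fx=3.5,fy=3.5,interpolation=cv2.INTER_CUBIC)[:,:,::-1])
E
```

```text
time_s: 1.62
eef_pos: [0.5796, 0.3406, 0.1396]
tcp_rot: [-0.002, 0.191, 0.982, -0.001]
ft_force: [0.4, 0.3, 0.1]
width: 0.999
```

View pics/e.png

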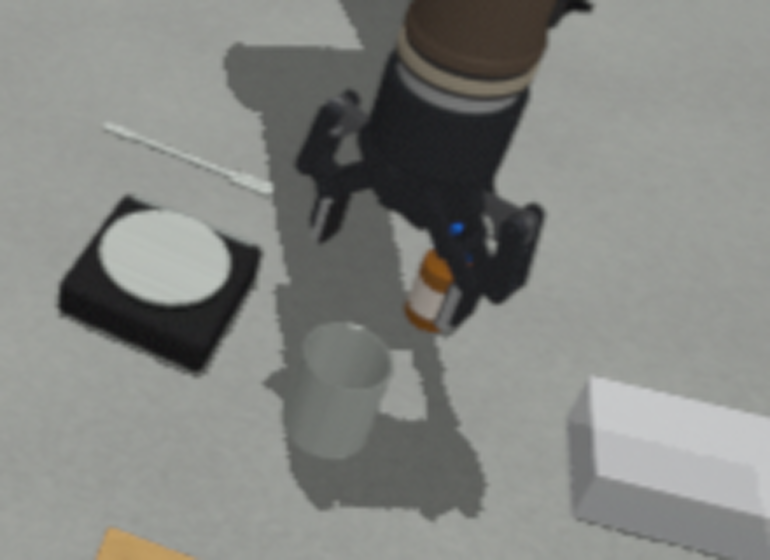

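```bash
python3 - <<'E'
from h import *
for z in (.139,.152):
  print((proj("scene",(.5796,.3406,z))-[340,150])*3.5, [340,150]+np.array([387,283])/3.5, ray("scene",np.array([340,150])+np.array([387,283])/3.5,z))
E
```

```text
[377.96401491 288.65993151] [450.57142857 230.85714286] [0.57183873 0.34429634]
[383.08043435 274.63345908] [450.57142857 230.85714286] [0.58548529 0.3445901 ]
```

The fingertip midpoint, crop (387,283), agrees with the reported TCP to within about 4 mm. Next: descend and grip the beaker.

```bash
python3 -m crank '[[[0.002,-0.002,-0.035,0],[0,0,-0.035,0],[0,0,-0.025,0],[0,0,-0.01,0],[0,0,0,0],[0,0,0,0]]]'
python3 -m crank '[[[0,0,0,0],[0,0,0,0],[0,0,0,0],[0,0,0,0],[0,0,0,0],[0,0,0,0],[0,0,0,0],[0,0,0,0]]]' 1 40
python3 -m crank '[[[0,0,0.015,0],[0,0,0.025,0],[0,0,0.03,0],[0,0,0.03,0],[0,0,0.02,0],[0,0,0,0]]]'
python3 - <<'E'
from h import *
s=camera("scene")[150:310,340:560]; 
cv2.imwrite("pics/f.png",cv2.resize(s,None,fx=3,fy=3,interpolation=cv2.INTER_CUBIC)[:,:,::-1])
E
```

```text
time_s: 2.17
eef_pos: [0.5853, 0.3394, 0.0387]
tcp_rot: [0.001, 0.192, 0.981, 0.001]
ft_force: [0.6, 0.0, 1.2]
width: 1.001
time_s: 2.83
eef_pos: [0.5863, 0.3391, 0.0401]
tcp_rot: [0.002, 0.192, 0.981, 0.002]
ft_force: [-0.4, -0.6, 7.3]
width: 0.701
time_s: 3.33
eef_pos: [0.5881, 0.3402, 0.1644]
tcp_rot: [0.005, 0.192, 0.981, 0.004]
ft_force: [0.4, 1.3, -1.5]
width: 0.695
```

View pics/f.png

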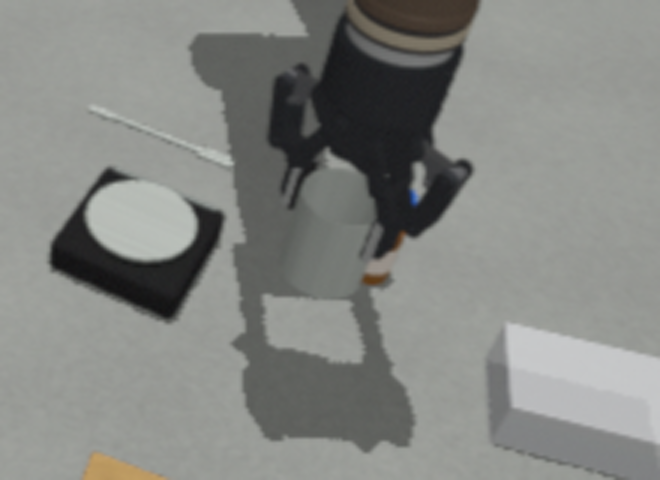

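The beaker is held (width 0.695, about 60 mm) and clear of the bench. Next: carry it to the stirrer.

```bash
python3 -m crank '[[[-0.005,-0.02,0,0],[-0.005,-0.035,0,0],[-0.005,-0.04,0,0],[-0.005,-0.04,0,0],[-0.005,-0.04,0,0],[-0.005,-0.04,0,0],[-0.005,-0.04,0,0],[-0.005,-0.04,0,0],[-0.005,-0.04,0,0],[-0.005,-0.04,0,0],[-0.005,-0.04,0,0],[0,-0.04,0,0]]]'
python3 -m crank '[[[0,-0.035,0,0],[0,-0.01,0,0],[0,0,0,0],[0,0,0,0],[0,0,0,0]]]'
python3 - <<'E'
from h import *
t=camera("top")[150:250,300:420];s=camera("scene")[100:200,220:340]
cv2.imwrite("pics/g.png",np.hstack([cv2.resize(i,(396,330),interpolation=cv2.INTER_CUBIC) for i in(t,s)])[:,:,::-1])
E
```

```text
time_s: 4.38
eef_pos: [0.5258, -0.118, 0.1543]
tcp_rot: [-0.003, 0.192, 0.981, 0.0]
ft_force: [0.1, 0.0, -1.3]
width: 0.698
time_s: 4.8
eef_pos: [0.528, -0.1603, 0.1552]
tcp_rot: [-0.001, 0.192, 0.981, 0.001]
ft_force: [1.0, -0.4, -1.6]
width: 0.698
```

View pics/g.png

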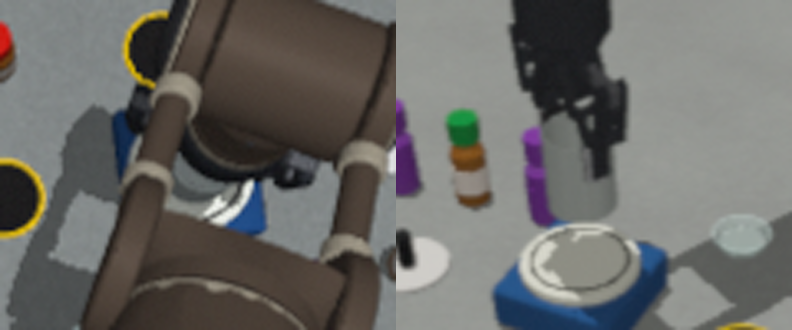

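```bash
python3 - <<'E'
from h import *
print(ray("scene",(275.6,161.2),.115), ray("scene",(220+(584-396)/3.3-.4,100+259/3.3-.4),.055))
E
```

```text
[ 0.52851149 -0.15996039] [ 0.5312923  -0.15963679]
```

In the scene view the held beaker is about 4 mm short of the plate centre in x. I'll correct that and lower it.

```bash
python3 -m crank '[[[0.004,0,-0.02,0],[0,0,-0.02,0],[0,0,-0.01,0],[0,0,-0.004,0],[0,0,0,0],[0,0,0,0]]]'
python3 -m crank '[[[0,0,-0.003,0],[0,0,0,0],[0,0,0,0]]]'
```

```text
time_s: 5.4
eef_pos: [0.5333, -0.1615, 0.1028]
tcp_rot: [0.0, 0.192, 0.981, -0.0]
ft_force: [-0.7, -0.4, -0.9]
width: 0.7
time_s: 5.65
eef_pos: [0.5335, -0.1622, 0.1002]
tcp_rot: [0.001, 0.192, 0.981, -0.0]
ft_force: [0.9, -0.5, -2.1]
width: 0.696
```

```bash
python3 -m crank '[[[0,0,-0.003,0],[0,0,0,0],[0,0,0,0]]]'
python3 -m crank '[[[0,0,-0.002,0],[0,0,0,0],[0,0,0,0]]]'
```

```text
time_s: 5.9
eef_pos: [0.5328, -0.162, 0.0964]
tcp_rot: [-0.0, 0.192, 0.981, 0.0]
ft_force: [-0.0, -0.3, -1.3]
width: 0.695
time_s: 6.15
eef_pos: [0.5333, -0.1621, 0.0951]
tcp_rot: [0.0, 0.192, 0.981, -0.0]
ft_force: [-1.2, -0.3, 3.2]
width: 0.697
```

Contact was made (force changed from -1.3 to +3.2 N). Now I'll release, lift and move toward the cover.

```bash
python3 -m crank '[[[0,0,0,0],[0,0,0,0],[0,0,0,0],[0,0,0,0],[0,0,0,0],[0,0,0,0]]]' 0
python3 -m crank '[[[0,0,0.015,0],[0,0,0.03,0],[0,0,0.035,0],[0,0,0.025,0],[0.005,-0.03,0,0],[0.005,-0.035,0,0],[0.005,-0.035,0,0],[0.01,-0.035,0,0],[0.01,-0.03,0,0],[0.003,-0.013,0,0],[0,0,0,0],[0,0,0,0]]]'
python3 - <<'E'
from h import *
t=camera("top")[150:250,320:440];s=camera("scene")[100:200,180:300]
cv2.imwrite("pics/i.png",np.hstack([cv2.resize(i,(396,330),interpolation=cv2.INTER_CUBIC) for i in(t,s)])[:,:,::-1])
E
```

```text
time_s: 6.65
eef_pos: [0.533, -0.1619, 0.0944]
tcp_rot: [-0.0, 0.192, 0.981, 0.0]
ft_force: [-0.4, 0.2, 0.4]
width: 0.997
time_s: 7.65
eef_pos: [0.5705, -0.3398, 0.1988]
tcp_rot: [-0.001, 0.193, 0.981, 0.001]
ft_force: [0.2, 0.5, -0.6]
width: 1.001
```

View pics/i.png

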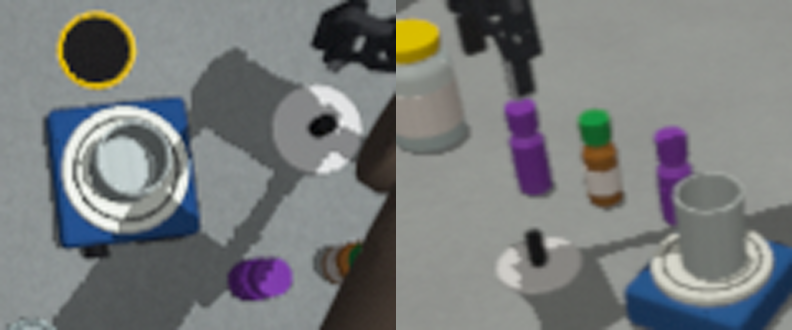

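The beaker stands inside the black circle, at crop (131,160) in the top view. Now I'll go down for the cover's knob.

```bash
python3 - <<'E'
from h import *
print(ray("top",(359.3,198.1),.13),ray("scene",(274.4,157.8),.13))
E
python3 -m crank '[[[0,0,-0.035,0],[0,0,-0.04,0],[0,0,-0.04,0],[0,0,-0.035,0],[0,0,-0.02,0],[0,0,-0.015,0],[0,0,0,0],[0,0,0,0]]]'
python3 -m crank '[[[0,0,0,0],[0,0,0,0],[0,0,0,0],[0,0,0,0],[0,0,0,0],[0,0,0,0],[0,0,0,0],[0,0,0,0],[0,0,0,0],[0,0,0,0]]]' 1 40
```

```text
[ 0.52760138 -0.15788311] [ 0.53317715 -0.15956063]
time_s: 8.42
eef_pos: [0.571, -0.3389, 0.0144]
tcp_rot: [-0.0, 0.192, 0.981, 0.0]
ft_force: [-0.2, 0.1, -0.0]
width: 0.999
time_s: 9.25
eef_pos: [0.5716, -0.3405, 0.0155]
tcp_rot: [0.001, 0.192, 0.981, -0.0]
ft_force: [-1.3, -0.2, 5.7]
width: 0.192
```

```bash
python3 -m crank '[[[0,0,0.015,0],[0,0,0.03,0],[0,0,0.04,0],[0,0,0.04,0],[0,0,0.04,0],[0,0,0.02,0],[-0.01,0.02,0,0],[-0.01,0.035,0,0],[-0.01,0.035,0,0],[-0.01,0.035,0,0],[0,0.03,0,0],[0,0.025,0,0]]]'
python3 -m crank '[[[0,0,0,0],[0,0,0,0],[0,0,0,0],[0,0,0,0]]]'
python3 - <<'E'
from h import *
t=camera("top")[150:250,320:440];s=camera("scene")[90:190,210:330]
cv2.imwrite("pics/j.png",np.hstack([cv2.resize(i,(396,330),interpolation=cv2.INTER_CUBIC) for i in(t,s)])[:,:,::-1])
E
```

```text
time_s: 10.25
eef_pos: [0.5294, -0.1575, 0.1994]
tcp_rot: [-0.001, 0.192, 0.981, 0.0]
ft_force: [-0.0, 0.7, -0.5]
width: 0.191
time_s: 10.58
eef_pos: [0.5311, -0.1609, 0.1997]
tcp_rot: [0.0, 0.193, 0.981, -0.0]
ft_force: [0.5, -0.4, -1.3]
width: 0.196
```

View pics/j.png

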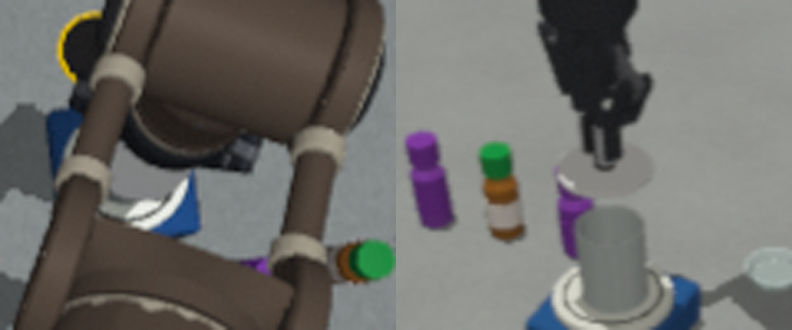

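```bash
python3 - <<'E'
from h import *
print(ray("scene",(272.9,140.8),.187),ray("scene",(274.8,157.2),.13))
E
python3 -m crank '[[[0,0,-0.025,0],[0,0,-0.015,0],[0,0,-0.005,0],[0,0,-0.002,0],[0,0,0,0],[0,0,0,0]]]'
```

```text
[ 0.53351373 -0.15928102] [ 0.53024464 -0.16022927]
time_s: 11.18
eef_pos: [0.5317, -0.1606, 0.1533]
tcp_rot: [0.001, 0.192, 0.981, -0.0]
ft_force: [0.8, -0.4, -0.0]
width: 0.197
```

Cover and rim agree to about 3 mm. The margin is 10 mm, so I'll lower it gently.

```bash
python3 -m crank '[[[-0.001,0,-0.003,0],[0,0,0,0],[0,0,0,0]]]'
python3 -m crank '[[[0,0,-0.003,0],[0,0,0,0],[0,0,0,0]]]'
python3 -m crank '[[[0,0,-0.002,0],[0,0,0,0],[0,0,0,0]]]'
```

```text
time_s: 11.43
eef_pos: [0.5302, -0.16, 0.15]
tcp_rot: [0.0, 0.192, 0.981, -0.0]
ft_force: [-0.4, 0.4, -0.9]
width: 0.196
time_s: 11.68
eef_pos: [0.5298, -0.1598, 0.1463]
tcp_rot: [-0.0, 0.192, 0.981, 0.0]
ft_force: [0.4, -1.1, -1.8]
width: 0.191
time_s: 11.93
eef_pos: [0.5304, -0.16, 0.1454]
tcp_rot: [0.0, 0.192, 0.981, -0.0]
ft_force: [-1.4, 0.7, 5.1]
width: 0.195
```

```bash
python3 -m crank '[[[0,0,0,0],[0,0,0,0],[0,0,0,0],[0,0,0,0],[0,0,0,0],[0,0,0,0],[0,0,0,0],[0,0,0.01,0],[0,0,0.03,0],[0,0,0.04,0],[0,0.02,0,0],[0,0.03,0,0]]]' 0
python3 -m crank '[[[-0.008,0.036,0,0],[-0.008,0.04,0,0],[-0.008,0.04,0,0],[-0.008,0.04,0,0],[-0.008,0.04,0,0],[-0.008,0.04,0,0],[-0.008,0.04,0,0],[-0.008,0.04,0,0],[-0.008,0.04,0,0],[-0.008,0.04,0,0],[-0.007,0.04,0,0],[0,0.03,0,0]]]'
python3 -m crank '[[[0,0.02,0,0],[0,0,-0.03,0],[0,0,-0.03,0],[0,0,0,0],[0,0,0,0]]]'
python3 - <<'E'
from h import *
t=camera("top")[150:250,320:440];s=camera("scene")[100:200,210:330];u=camera("scene")[150:250,400:520]
cv2.imwrite("pics/k.png",np.hstack([cv2.resize(i,(264,220),interpolation=cv2.INTER_CUBIC) for i in(t,s,u)])[:,:,::-1])
E
```

```text
time_s: 12.93
eef_pos: [0.5331, -0.1122, 0.2293]
tcp_rot: [0.005, 0.194, 0.981, -0.001]
ft_force: [-0.6, 1.0, -0.5]
width: 1.003
time_s: 13.93
eef_pos: [0.4414, 0.3592, 0.2255]
tcp_rot: [-0.0, 0.191, 0.982, 0.001]
ft_force: [0.2, -0.4, 0.3]
width: 0.999
time_s: 14.35
eef_pos: [0.4415, 0.3751, 0.1632]
tcp_rot: [-0.002, 0.192, 0.981, -0.002]
ft_force: [-0.5, 1.2, 0.5]
width: 1.002
```

View pics/k.png

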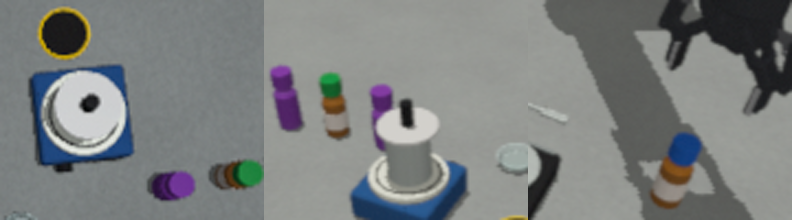

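The cover sits centred and level on the beaker. The open gripper is over the blue-capped bottle, so I'll go down and grip the cap.

```bash
python3 -m crank '[[[0.002,0,-0.03,0],[0,0,-0.035,0],[0,0,-0.025,0],[0,0,-0.01,0],[0,0,0,0],[0,0,0,0]]]'
python3 -m crank '[[[0,0,0,0],[0,0,0,0],[0,0,0,0],[0,0,0,0],[0,0,0,0],[0,0,0,0],[0,0,0,0],[0,0,0,0],[0,0,0,0],[0,0,0,0]]]' 1 40
python3 -m crank '[[[0,0,0.015,0],[0,0,0.03,0],[0,0,0.035,0],[0,0,0.03,0],[0,0,0,0],[0,0,0,0],[0,0,0,0]]]'
```

```text
time_s: 15.0
eef_pos: [0.4462, 0.3766, 0.0659]
tcp_rot: [0.001, 0.192, 0.981, 0.001]
ft_force: [-0.2, 0.2, 0.8]
width: 1.001
time_s: 15.83
eef_pos: [0.4456, 0.3762, 0.0657]
tcp_rot: [0.0, 0.192, 0.981, 0.0]
ft_force: [-0.1, -0.9, 5.7]
width: 0.361
time_s: 16.42
eef_pos: [0.4442, 0.3756, 0.1735]
tcp_rot: [-0.001, 0.192, 0.981, -0.001]
ft_force: [-0.2, 0.0, -0.9]
width: 0.362
```

```bash
python3 -m crank '[[[0.007,-0.02,0,0],[0.007,-0.035,0,0],[0.007,-0.04,0,0],[0.007,-0.04,0,0],[0.007,-0.04,0,0],[0.007,-0.04,0,0],[0.007,-0.04,0,0],[0.007,-0.04,0,0],[0.007,-0.035,0,0],[0.008,-0.03,0,0],[0,-0.02,0,0],[0,0,0,0]]]'
python3 -m crank '[[[0,0,0,0],[0,0,-0.03,0],[0,0,-0.03,0],[0,0,-0.02,0],[0,0,0,0],[0,0,0,0],[0,0,0,0]]]'
python3 - <<'E'
from h import *
t=camera("top")[150:250,260:380];s=camera("scene")[120:245,260:410]
cv2.imwrite("pics/l.png",np.hstack([cv2.resize(i,(396,330),interpolation=cv2.INTER_CUBIC) for i in(t,s)])[:,:,::-1])
E
```

```text
time_s: 17.42
eef_pos: [0.5145, -0.0076, 0.172]
tcp_rot: [-0.002, 0.194, 0.981, -0.001]
ft_force: [0.3, 0.3, -1.5]
width: 0.361
time_s: 18.0
eef_pos: [0.5164, -0.0031, 0.0949]
tcp_rot: [0.0, 0.192, 0.981, 0.0]
ft_force: [-0.3, 0.0, -1.3]
width: 0.361
```

View pics/l.png

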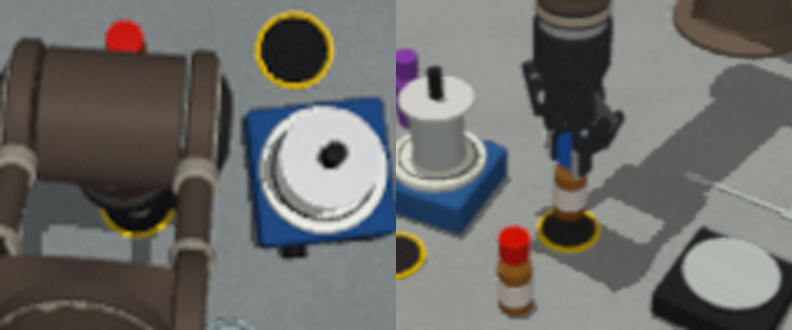

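The bottle hangs upright over the centre of the mid pad. Now I'll lower it.

```bash
python3 -m crank '[[[0,0,-0.012,0],[0,0,-0.008,0],[0,0,-0.002,0],[0,0,0,0],[0,0,0,0],[0,0,0,0]]]'
python3 -m crank '[[[0,0,-0.002,0],[0,0,0,0],[0,0,0,0]]]'
python3 -m crank '[[[0,0,-0.002,0],[0,0,0,0],[0,0,0,0]]]'
```

```text
time_s: 18.6
eef_pos: [0.5161, -0.004, 0.0725]
tcp_rot: [0.0, 0.192, 0.981, 0.0]
ft_force: [-0.7, -0.4, -1.3]
width: 0.361
time_s: 18.85
eef_pos: [0.516, -0.004, 0.0705]
tcp_rot: [0.0, 0.192, 0.981, 0.0]
ft_force: [-0.9, -0.3, -1.5]
width: 0.362
time_s: 19.1
eef_pos: [0.5169, -0.0042, 0.0697]
tcp_rot: [0.001, 0.192, 0.981, -0.0]
ft_force: [-1.1, -0.1, 4.9]
width: 0.363
```

```bash
python3 -m crank '[[[0,0,0,0],[0,0,0,0],[0,0,0,0],[0,0,0,0],[0,0,0,0],[0,0,0,0],[0,0,0.015,0],[0,0,0.03,0],[0,0,0.04,0],[0,0,0.04,0],[0,0,0.04,0],[0,0,0,0]]]' 0
python3 -m crank '[[[-0.007,-0.023,0,-7],[-0.007,-0.035,0,-7],[-0.007,-0.035,0,-7],[-0.007,-0.035,0,-7],[-0.007,-0.035,0,-7],[-0.007,-0.035,0,-7],[-0.007,-0.035,0,-7],[-0.007,-0.035,0,-7],[-0.007,-0.035,0,0],[-0.004,-0.03,0,0],[0,-0.02,0,0],[0,0,0,0]]]'
python3 -m crank '[[[0,0,-0.035,0],[0,0,-0.035,0],[0,0,0,0],[0,0,0,0]]]'
python3 - <<'E'
from h import *
t=camera("top")[150:250,260:380];s=camera("scene")[90:190,190:310]
cv2.imwrite("pics/n.png",np.hstack([cv2.resize(i,(396,330),interpolation=cv2.INTER_CUBIC) for i in(t,s)])[:,:,::-1])
E
```

```text
time_s: 20.1
eef_pos: [0.5221, -0.0044, 0.243]
tcp_rot: [0.009, 0.192, 0.981, 0.001]
ft_force: [1.6, 0.3, 1.9]
width: 1.002
time_s: 21.1
eef_pos: [0.4484, -0.3612, 0.2333]
tcp_rot: [0.001, 0.632, 0.775, -0.001]
ft_force: [-0.1, -1.2, -0.4]
width: 0.995
time_s: 21.43
eef_pos: [0.4473, -0.3545, 0.161]
tcp_rot: [-0.003, 0.63, 0.776, 0.0]
ft_force: [0.6, -0.0, 0.1]
width: 1.001
```

View pics/n.png

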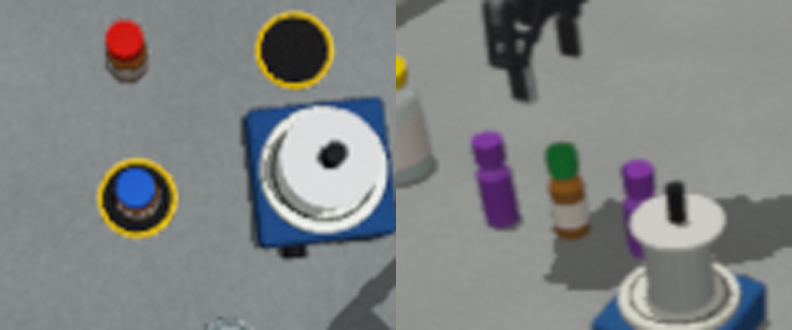

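The blue bottle stands upright within its pad. The gripper is over the green-capped bottle with its jaws across the row of purples. Next: grip it.

```bash
python3 -m crank '[[[0,0,-0.03,0],[0,0,-0.035,0],[0,0,-0.023,0],[0,0,-0.01,0],[0,0,0,0],[0,0,0,0]]]'
python3 -m crank '[[[0,0,0,0],[0,0,0,0],[0,0,0,0],[0,0,0,0],[0,0,0,0],[0,0,0,0],[0,0,0,0],[0,0,0,0],[0,0,0,0],[0,0,0,0]]]' 1 40
python3 -m crank '[[[0,0,0.015,0],[0,0,0.03,0],[0,0,0.04,0],[0,0,0.04,0],[0,0,0.04,0],[0,0,0,0],[0,0,0,0],[0,0,0,0]]]'
```

```text
time_s: 22.03
eef_pos: [0.4503, -0.3579, 0.0672]
tcp_rot: [0.001, 0.63, 0.776, -0.0]
ft_force: [0.1, 1.0, -0.4]
width: 1.001
time_s: 22.87
eef_pos: [0.4494, -0.3577, 0.0666]
tcp_rot: [0.001, 0.63, 0.776, -0.0]
ft_force: [-1.6, -0.1, 6.0]
width: 0.365
time_s: 23.53
eef_pos: [0.4484, -0.3564, 0.2297]
tcp_rot: [-0.001, 0.63, 0.776, 0.0]
ft_force: [0.3, 0.2, -1.3]
width: 0.364
```

```bash
python3 -m crank '[[[0.02,0,0,7],[0.035,0,0,7],[0.035,0,0,7],[0.035,0,0,7],[0.035,0,0,7],[0.025,0.01,0,7],[0.016,0.03,0,7],[0,0.035,0,7],[0,0.035,0,0],[0,0.035,0,0],[0,0.035,0,0],[0,0.021,0,0]]]'
python3 -m crank '[[[0,0.01,0,0],[0,0,0,0],[0,0,-0.03,0],[0,0,-0.04,0],[0,0,-0.04,0],[0,0,-0.025,0],[0,0,0,0],[0,0,0,0],[0,0,0,0]]]'
python3 - <<'E'
from h import *
t=camera("top")[130:230,300:420];s=camera("scene")[120:245,200:350]
cv2.imwrite("pics/o.png",np.hstack([cv2.resize(i,(396,330),interpolation=cv2.INTER_CUBIC) for i in(t,s)])[:,:,::-1])
E
```

```text
time_s: 24.53
eef_pos: [0.6477, -0.1514, 0.2261]
tcp_rot: [-0.004, 0.191, 0.982, 0.001]
ft_force: [-0.5, -0.2, -1.9]
width: 0.36
time_s: 25.28
eef_pos: [0.6512, -0.1476, 0.0966]
tcp_rot: [0.001, 0.193, 0.981, -0.0]
ft_force: [0.4, 0.0, -1.1]
width: 0.363
```

View pics/o.png

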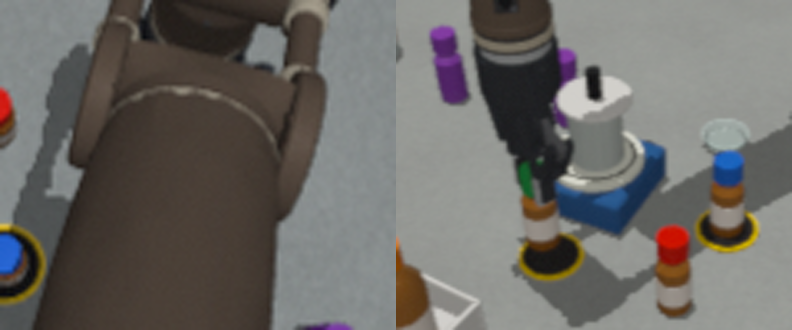

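The green bottle hangs over the back pad, with the cover well clear. Now I'll lower it.

```bash
python3 -m crank '[[[-0.002,0.001,-0.012,0],[0,0,-0.008,0],[0,0,-0.003,0],[0,0,0,0],[0,0,0,0],[0,0,0,0]]]'
python3 -m crank '[[[0,0,-0.002,0],[0,0,0,0],[0,0,0,0]]]'
python3 -m crank '[[[0,0,-0.002,0],[0,0,0,0],[0,0,0,0]]]'
```

```text
time_s: 25.88
eef_pos: [0.6481, -0.1449, 0.0725]
tcp_rot: [0.0, 0.192, 0.981, -0.0]
ft_force: [0.2, -0.2, -0.7]
width: 0.366
time_s: 26.13
eef_pos: [0.6483, -0.145, 0.0707]
tcp_rot: [0.0, 0.192, 0.981, -0.0]
ft_force: [0.6, -0.7, 0.4]
width: 0.36
time_s: 26.38
eef_pos: [0.649, -0.1453, 0.0706]
tcp_rot: [0.001, 0.192, 0.981, -0.0]
ft_force: [-1.3, -0.0, 7.0]
width: 0.361
```

Contact made. Next: release, lift straight up, retreat to the robot's left at height, and look.

```bash
python3 -m crank '[[[0,0,0,0],[0,0,0,0],[0,0,0,0],[0,0,0,0],[0,0,0,0],[0,0,0,0],[0,0,0.015,0],[0,0,0.03,0],[0,0,0.04,0],[0,0,0.04,0],[0,0,0.04,0],[0,0,0.03,0]]]' 0
python3 -m crank '[[[-0.01,0.02,0,0],[-0.01,0.035,0,0],[-0.01,0.038,0,0],[-0.01,0.038,0,0],[-0.01,0.038,0,0],[-0.01,0.038,0,0],[-0.01,0.038,0,0],[-0.01,0.038,0,0],[-0.01,0.038,0,0],[-0.01,0.038,0,0],[-0.01,0.03,0,0],[-0.01,0.02,0,0]]]'
python3 -m crank '[[[0,0,0,0],[0,0,0,0],[0,0,0,0],[0,0,0,0]]]'
sed -i '/^a=/,$d' m.py; cat >> m.py <<'E'
t=I["top"][130:255,280:430];s=I["scene"][110:235,200:350]
cv2.imwrite("pics/z.png",np.hstack([cv2.resize(i,(396,330),interpolation=cv2.INTER_CUBIC) for i in(t,s)])[:,:,::-1])
E
python3 - <<'E'
s=open("m.py").read()
s=s.replace("(450,200,490,245),(145,220,185,250)","(310,160,345,210),(285,190,320,225)").replace("(225,125,255,165),(415,215,445,245)","(240,160,275,205),(330,145,370,180)").replace("cover=((0,0,185),(180,60,255),.005,(205,165,240,192),(398,172,434,206)","cover=((0,0,200),(180,20,255),.135,(255,130,297,160),(335,170,385,225)")
open("m.py","w").write(s)
E
python3 m.py
```

```text
time_s: 27.38
eef_pos: [0.6492, -0.1453, 0.2692]
tcp_rot: [0.003, 0.192, 0.981, -0.0]
ft_force: [0.6, -0.7, 0.6]
width: 0.999
time_s: 28.38
eef_pos: [0.5271, 0.2672, 0.2649]
tcp_rot: [0.001, 0.191, 0.982, 0.001]
ft_force: [0.9, 0.5, -0.3]
width: 1.001
time_s: 28.72
eef_pos: [0.5286, 0.263, 0.264]
tcp_rot: [0.0, 0.193, 0.981, -0.0]
ft_force: [0.3, -0.4, -0.5]
width: 1.002
blue scene 325.3 183.6 100 [ 0.5119 -0.0064]
blue top 300.5 206.3 119 [ 0.5138 -0.0036]
green scene 254.7 194.2 136 [ 0.6464 -0.1492]
green top 351.6 156.7 110 [ 0.6493 -0.1462]
red scene 304.3 212.5 127 [0.6393 0.0027]
red top 297.5 162.0 92 [0.6368 0.0032]
purple scene 219.5 144.0 271 [ 0.4739 -0.4304]
purple scene 262.7 145.4 112 [ 0.4074 -0.3014]
purple top 454.8 221.1 254 [ 0.469  -0.4325]
purple top 398.1 234.0 200 [ 0.4357 -0.2726]
padmid scene 324.8 207.0 314 [ 0.5206 -0.0011]
padmid top 301.3 209.5 458 [ 0.5133 -0.0031]
padback scene 258.3 217.0 340 [ 0.6509 -0.1438]
padback top 348.6 165.2 427 [ 0.6434 -0.1454]
plate scene 270.0 182.1 349 [ 0.5563 -0.1656]
plate top 357.9 200.7 1126 [ 0.5301 -0.1634]
cover scene 282.4 154.9 95 [ 0.5157 -0.1438]
cover top 358.0 201.0 1089 [ 0.5195 -0.1536]
```

View pics/z.png

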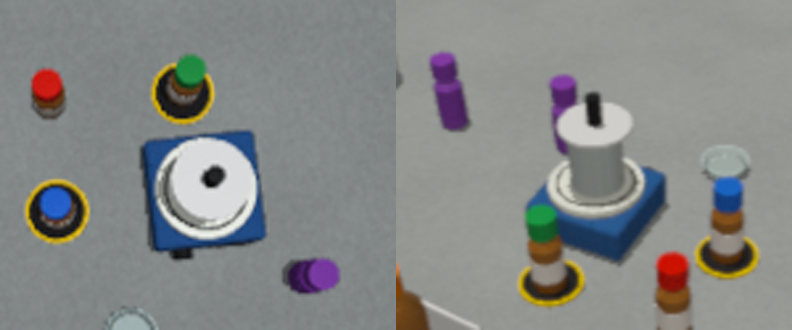

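Both bottles are upright and about 1–9 mm from their pad centres by the two views; the margin is 17 mm. The covered beaker is inside the circle. The red bottle and the left purple one haven't moved, and the top view shows the same for the other purple, which is partly hidden in the scene view. Handing in.

```bash
python3 -c "from plant import *; print(finish_job())"
```

```text
the job is handed in; nothing more can be done
None
```

The stirring station is set out and handed in at about 29 s, well under the 109 s limit. I did it in the order asked: beaker, cover, blue bottle, green bottle.

**Beaker and cover:** My last pictures show the beaker standing inside the black circle. The cover lies level on top and covers the mouth. In the last check, the automatic position reading for the cover, and the scene-camera reading for the stirrer plate, came out wrong. White blended with white, and the covered beaker hid part of the plate. I therefore judged these two from the pictures and from the roughly 3 mm alignment I measured just before letting the cover go.

**Bottles:** Both stand upright on their pads, where up to 17 mm off-centre is allowed:

| Bottle | Offset from pad centre, top camera | Offset, scene camera |
|---|---|---|
| Blue-capped | about 1 mm | about 10 mm |
| Green-capped | about 6 mm | about 7 mm |

The two cameras disagreed by 3–7 mm in x throughout, so I used their average.

**Left alone:** The red-capped bottle and the purple look-alikes measured the same before and after. One purple bottle was partly hidden in the last scene picture, so only the top camera confirms it.

**Forces:** The highest wrist force in any reading was about 7 N, and the gripper was clear of everything at the end.

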